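# Everything back on its own stand at the wash-up plank

### The job

Four pieces of washing-up are each standing on another one's stand. Put each one upright in the middle of its own: the enamel mug on the ribbed plastic rack, the stone mortar on the round cork mat, the small steel bowl on the square stone tile and the wooden pestle on the oblong wooden board. The white tub lid is free to park a piece on while you swap; tip nothing over, and leave the glass jar standing where it is.

Things in the scene. Friction and masses are not known exactly. Their poses are not given: they have to be found in the camera images.
- mug: White enamel mug, 62 mm in diameter, 75 mm tall, wall 3 mm, open at the top, about 140 g, with one loop handle that stands out 36 mm from the side towards its +y; the sides towards +x and -x are clear to grasp. Loose. Origin: centre of its underside; z up.
- mortar: Small grey stone mortar, round, 66 mm in diameter from 16 mm above its foot up to the rim, 52 mm in foot, 52 mm tall, wall 9 mm, open at the top, about 500 g. Loose. Origin: centre of its underside; z up.
- bowl: Small straight-sided stainless steel bowl, round, 64 mm in diameter from 12 mm above its foot up to the rim, 50 mm in foot, 42 mm tall, wall 3 mm, about 120 g, no handle. Loose. Origin: centre of its underside; z up.
- pestle: Small wooden pestle standing on its broad end: 95 mm tall; foot 44 mm in diameter up to 22 mm, narrowing to a round handle 28 mm in diameter from 42 to 88 mm above its underside; about 110 g. Loose. Origin: centre of its underside; z up.
- rack: Low draining rack of white plastic ribs on a grey base, 110 mm (x) by 90 mm (y), the ribs running along its y; own stand of the mug. Fixed to the bench, top flat. Origin: centre of its underside on the bench; its top is 12 mm above that; z up.
- cork_mat: Round brown cork mat, 104 mm in diameter; own stand of the mortar. Fixed to the bench, top flat. Origin: centre of its underside on the bench; its top is 12 mm above that; z up.
- tile: Square polished stone tile, 94 mm by 94 mm; own stand of the bowl. Fixed to the bench, top flat. Origin: centre of its underside on the bench; its top is 12 mm above that; z up.
- board: Oblong dark wooden board, 115 mm (x) by 75 mm (y); own stand of the pestle. Fixed to the bench, top flat. Origin: centre of its underside on the bench; its top is 12 mm above that; z up.
- tub_lid: Round white plastic tub lid, 112 mm in diameter, with a small thumb tab at its +x side; nothing stands on it at the start: the free spot. Any piece may be set on it for a while. Fixed to the bench, top flat. Origin: centre of its underside on the bench; its top is 12 mm above that; z up.
- jar: Closed glass jar with steel cap, 48 mm in diameter, 60 mm tall, standing among the stands: leave it alone. Loose. Origin: centre of its underside; z up.
Not all that is in view belongs to the job. What is shaped like the mortar but green, orange or pink is not meant.

How it is judged (in metres and radians):
At the end, for the whole second after the job is handed in: The mug stands on the rack, the mortar on the cork mat, the bowl on the tile and the pestle on the board, each upright (within 0.1 rad), its centre within 15 mm of the middle of its stand, its underside on the stand's top, and at rest (horizontal distance between mug and rack below 0.015 m and z of mug in the frame of rack between 0.008 and 0.017 m and angle between each of mug, mortar, bowl, pestle's own z axis and vertical below 0.1 rad and linear speed of each of mug, mortar, bowl, pestle below 0.02 m/s and horizontal distance between mortar and cork_mat below 0.015 m and z of mortar in the frame of cork_mat between 0.008 and 0.017 m and horizontal distance between bowl and tile below 0.015 m and z of bowl in the frame of tile between 0.008 and 0.017 m and horizontal distance between pestle and board below 0.015 m and z of pestle in the frame of board between 0.008 and 0.017 m); the robot touches nothing.
It fails at once if the mug is tipped over (leans more than 0.6 rad) (angle between mug's own z axis and vertical above 0.6 rad).
It fails at once if the mortar is tipped over (leans more than 0.6 rad) (angle between mortar's own z axis and vertical above 0.6 rad).
It fails at once if the bowl is tipped over (leans more than 0.6 rad) (angle between bowl's own z axis and vertical above 0.6 rad).
It fails at once if the pestle is tipped over (leans more than 0.6 rad) (angle between pestle's own z axis and vertical above 0.6 rad).
It fails at once if the glass jar is shoved more than 25 mm away or tipped (distance of jar from where it was at the start of the episode above 0.025 m or angle between jar's own z axis and vertical above 0.4 rad).
It also fails if it takes over 136 s, if anything falls off the work surface, if the arm or the gripper's body presses on something with over 40 N, if the wrist force passes 120 N, or if a joint passes its speed limit or range.

### The arm

A 6-joint arm with a two-finger parallel gripper is mounted at the origin on the work surface. World frame = base frame: x ahead of the robot, y to its left, z up, the work surface at z = 0. Lengths are in mm, angles in rad, forces in N, time in s.
With the tool pointing down it reaches from about 275 to 750 mm from the base axis. Payload 10.2 kg.
Tool frame: the origin (TCP) lies at the very end of the fingers, on their centre line; the grasp point (between the pads) lies 19 mm behind it; x points along the fingers, y is the direction in which the jaws open and shut, and the axes are right-handed (so a half turn about x gives the same grasp; the last joint's range is limited). The gripper opens to 85 mm and grips with 20 to 120 N. Pads are 22 mm wide; open, the fingers measure 114 mm over their backs; the gripper's body (76 mm by 85 mm) begins 54 mm behind the grasp point. The pads swing forward as they close: fully open they stand 13 mm farther back than shut.
Start: joints at [1.079, 0.313, 1.498, -0, 1.331, -0.223], TCP at [139.439, 506.15, 208.694] pointing down, gripper open.
Joint ranges: [-2.94, 2.94], [-0.97, 2.17], [0.19, 2.56], [-1.23, 4.37], [0.02, 3.11], [-2.88, 2.88]. Speed limits (rad/s): [2.39, 2.39, 3.01, 3.14, 3.14, 3.14].

### API

Orientations are given as a unit quaternion [w, x, y, z].
In Python, from rig import ctrl, viewer, order gives the robot as it stands. The module is installed in compiled form; this text tells all that it offers.
- The arm moves only by the tool carry_out, never from a script. Its argument "deltas" is a list of rows, each a list of 7 numbers: the gripper command: -1 is fully open, 1 is shut, values between are in proportion, then the shift along the tool's x, y, z in mm, then the turn, a rotation vector about the tool's x, y, z in degrees. A call has exactly 5 rows; each row is the pose to reach, as a shift and turn from the pose commanded when the call began, along the tool's axes at that moment; what a row does not reach only later rows make up. A row lasts 1/8 s, in which the tool goes at most 62.5 mm and 10.7 degrees, less where a joint would pass 70% of its speed; a pose out of reach is approached as far as the arm can. A call with a gripper value outside its range is refused whole. The fingers move at their own pace and stop on an object; "newtons" is the grip in N (left out, the last holds). Time passes only in rows, so rows that repeat a pose let the fingers close, or fill a call up. It gives the time, the measured TCP pose, the force and the opening at its end, in the units of the state.
- ctrl.sense(): the state, without advancing time (a new reading comes with each control period).
- viewer.capture(name): name is "scene" or "top" or "wrist"; returns the picture (420x560x3 uint8, red, green, blue); there is no depth.
- viewer.calibration(name): a dict with "fx", "fy", "cx", "cy" (pixels), "xyz" and "attitude" of the camera in the world; the wrist camera has in their place "T_tool_cam" (4x4, takes a point from camera to tool coordinates, whose origin is the TCP and whose axes are the tool frame's). Camera axes: x right, y down, z forward; pixel columns grow to the right and rows downward; lengths in mm; the calibration is good to about 2 mm. A picture is of the moment at which its call begins: read the wrist's pose just before it. calibration takes no time and is no camera call.
- order.finish_job(): hands the job in, once; it reports no verdict.
The state is a dict: "time_s": time; "joints": joint angles; "dq": joint speeds; "tau": joint torques, N m; "eef_pos": TCP position; "ee_rot": TCP orientation; "force": force on the tool from outside, world axes, zero at the start; "wrist_torque": the same for the moment, N m; "grip_width": opening from 0.0 (shut) to 1.0 (fully open).
Only numpy, scipy, OpenCV 4.12 (cv2) and the standard library are available. Lean on these libraries where they do the work, as an engineer would, in place of code of your own. Each camera call takes 0.05 s, during which the arm holds its last target. There are 200 camera calls.

## Working session

There is one attempt and no reset: what is moved stays moved. The work goes in short steps, Python scripts to look and compute and a tool call to move; the robot and the scene stay as the last step left them, time stands still between calls to the robot, and variables do not carry over. Pictures are saved under pics/ and viewed, about 12 in all and at most 16, crops included, and the job is handed in when it is done.

Besides the shell and the picture viewer there is one more tool, called after "Emit:" as name(argument=value, ...), one argument or row to a line, values as JSON. carry_out: Moves the arm, as the interface text tells. Its arguments: {"type":"object","properties":{"deltas":{"type":"array"},"newtons":{"type":"number"}},"required":["deltas"]}

```bash
mkdir -p pics
python3 - <<'E'
from rig import ctrl,viewer
import cv2,numpy as np
for n in("top","scene"):
    im=viewer.capture(n); cv2.imwrite(f"pics/{n}0.png",im[:,:,::-1])
    print(n,viewer.calibration(n))
print(viewer.calibration("wrist")); print(ctrl.sense())
E
```

```text
top {'fx': 470.4633457998789, 'fy': 470.4633457998789, 'cx': 274.08498340921653, 'cy': 211.54584677220743, 'xyz': array([ 388.28661823,   69.6643308 , 1208.13215937]), 'attitude': array([-0.02480073,  0.70926374, -0.70330399,  0.0411505 ])}
scene {'fx': 444.07492985110065, 'fy': 444.07492985110065, 'cx': 280.79929046350486, 'cy': 214.343918074379, 'xyz': array([1106.6411789 , -139.96875662,  600.48448423]), 'attitude': array([-0.32957511,  0.72688001,  0.55296855, -0.2392728 ])}
{'fx': 326.4547884293679, 'fy': 326.4547884293679, 'cx': 282.1393129104246, 'cy': 209.77891800308518, 'T_tool_cam': array([[ 2.37841822e-04, -2.72177213e-01,  9.62247114e-01,
        -1.66052958e+02],
       [ 9.99999892e-01,  4.49856898e-04, -1.19928652e-04,
         2.88710746e-01],
       [-4.00231656e-04,  9.62247038e-01,  2.72177290e-01,
        -6.96229817e+01],
       [ 0.00000000e+00,  0.00000000e+00,  0.00000000e+00,
         1.00000000e+00]])}
{'time_s': 0.1, 'joints': array([ 1.07858984e+00,  3.13381796e-01,  1.49835413e+00, -3.50606789e-05,
        1.33098309e+00, -2.23396208e-01]), 'dq': array([-1.42624226e-04, -2.36283895e-03, -3.37642477e-03,  1.10642659e-03,
       -3.27217765e-05,  3.38455406e-04]), 'tau': array([ 1.95859669e-03, -4.12904048e+01, -2.60139048e+01, -2.10506068e-04,
        3.11216267e-03,  4.99083194e-05]), 'eef_pos': array([139.3298195 , 505.91451482, 208.20120868]), 'ee_rot': array([ 0.70060163,  0.09437274,  0.70085801, -0.09512719]), 'force': array([-0.36354549,  0.04531622,  0.7392583 ]), 'wrist_torque': array([0.04106593, 0.00053995, 0.00731714]), 'grip_width': 1.000376718238339}
```

View pics/top0.png

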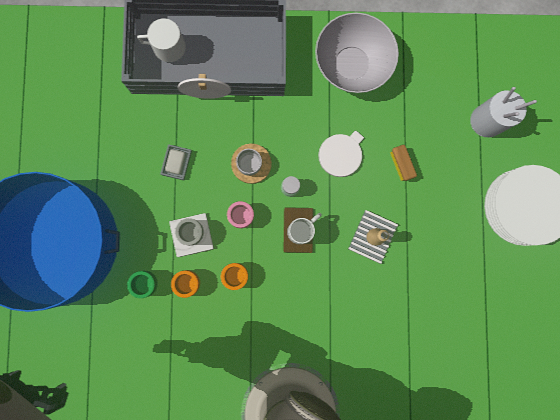

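View pics/scene0.png

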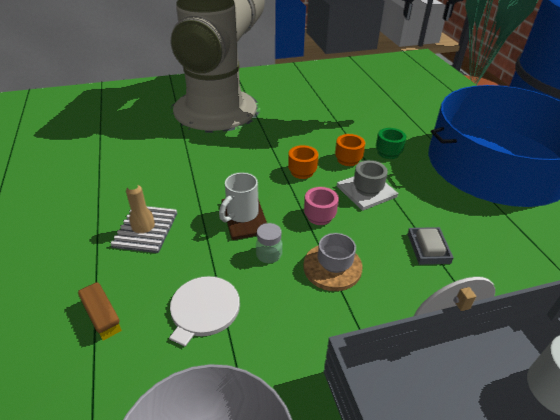

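Top view: bowl on cork (250,163), mortar on tile (190,232), mug on board (300,230), pestle on rack (375,237), free lid (341,155), jar (291,186). Orange, green and pink pots are decoys. It comes down to two swaps via the lid. I'll zoom in for pixel picks.

```bash
cat > h.py <<'E'
import numpy as np,cv2
from scipy.spatial.transform import Rotation as R
from rig import ctrl,viewer
def rot(q): return R.from_quat(q,scalar_first=True).as_matrix()
def ray(name,uv,z,T=None):
    c=viewer.calibration(name); uv=np.atleast_2d(uv).astype(float)
    d=np.c_[(uv[:,0]-c['cx'])/c['fx'],(uv[:,1]-c['cy'])/c['fy'],np.ones(len(uv))]
    if T is None: M,o=rot(c['attitude']),np.array(c['xyz'])
    else: M,o=T[:3,:3],T[:3,3]
    d=d@M.T; return o+d*((z-o[2])/d[:,2:])
def wristT(s):
    T=np.eye(4);T[:3,:3]=rot(s['ee_rot']);T[:3,3]=s['eef_pos']
    return T@viewer.calibration('wrist')['T_tool_cam']
E
python3 - <<'E'
from h import *
im=cv2.imread('pics/top0.png')[135:265,160:425]
cv2.imwrite('pics/zoom.png',cv2.resize(im,None,fx=3,fy=3,interpolation=cv2.INTER_CUBIC))
im=cv2.imread('pics/top0.png').astype(int); 
# non-green mask, components
b,g,r=im[...,0],im[...,1],im[...,2]
m=(~((g>1.35*r)&(g>1.5*b))).astype(np.uint8)
m[:130]=0;m[:,:135]=0;m[300:]=0;m[:,430:]=0
n,l,st,c=cv2.connectedComponentsWithStats(m)
for i in range(1,n):
    if st[i,4]>60:
        p=np.argwhere(l==i)[:,::-1].astype(np.float32); rr=cv2.minAreaRect(p)
        print(st[i],c[i].round(1),np.round(rr[0],1),np.round(rr[1],1),round(rr[2],1),ray('top',rr[0],12)[0].round(1))
E
```

```text
[ 318  131   46   46 1594] [340.8 153.9] [340.5 153.5] [45. 45.] 90.0 [ 653.1 -128.7   12. ]
[ 231  143   41   41 1308] [250.8 163.1] [251. 163.] [40. 40.] 90.0 [625.4 102.8  12. ]
[160 144  31  36 772] [175.3 161.8] [175.3 161.8] [24.4 31.8] 14.7 [626.1 296.9  12. ]
[390 145  27  36 594] [402.9 162.8] [402.7 162.6] [35.4 17.3] 68.7 [ 631.1 -290.6   12. ]
[281 176  19  21 311] [290.2 185.9] [290. 186.] [20. 18.] 90.0 [566.7   2.   12. ]
[226 201  28  28 605] [240.  214.3] [239.5 214.5] [27. 27.] 90.0 [492.  130.5  12. ]
[ 283  208   39   45 1378] [298.8 229.6] [302.  230.1] [37.2 44.7] 1.7 [453.6 -29.   12. ]
[ 348  210   50   54 1564] [372.7 236.4] [372.8 236.5] [36.7 43.5] 24.0 [ 438.8 -210.4   12. ]
[ 169  213   45   44 1442] [190.8 234.8] [190.7 234.8] [37.5 38.6] 77.2 [439.2 253.1  12. ]
[220 263  28  27 614] [233.7 276.1] [233.5 276. ] [26. 27.] 90.0 [336.5 143.4  12. ]
[170 270  31  28 669] [184.9 283.4] [185.  283.5] [27. 30.] 90.0 [317.  264.5  12. ]
```

View pics/zoom.png

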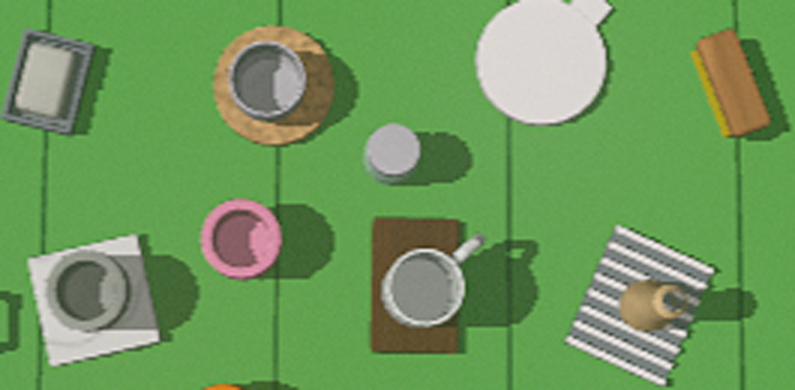

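Run:
```python
from h import *
P=dict(lid=(541,60,12),cork=(273,86,12),tile=(94,299.5,12),board=(416,285.5,12),rack=(642,305,12),mug=(424,288,87),mortar=(89,290,64),bowl=(268,80,54),pestle=(664,299,107),jar=(392,150,60))
def w(x,y,z): return ray('top',(160+(x-1)/3,135+(y-1)/3),z)[0]
for k,v in P.items(): print(k,w(*v).round(1))
print('handle tip',w(480,241,70).round(1),'edges lid',w(476,60,12),w(607,60,12),'mug edge',w(383,288,87),w(465,288,87),'board',w(372,217,12),w(460,220,12),w(371,352,12))
s=ctrl.sense();print(rot(s['ee_rot']).round(3))
```

```text
lid [ 650.1 -127.4   12. ]
cork [624.5 103.6  12. ]
tile [440.  252.4  12. ]
board [454.1 -19.8  12. ]
rack [ 439.2 -212.5   12. ]
mug [448.1 -20.5  87. ]
mortar [445.4 248.6  64. ]
bowl [621.2 106.6  54. ]
pestle [ 440.  -207.5  107. ]
jar [562.8   3.9  60. ]
handle tip [487.5 -67.3  70. ] edges lid [649.3594794  -71.12755967  12.        ] [ 650.77217825 -184.72258515   12.        ] mug edge [447.79612159  12.13171655  87.        ] [448.35705266 -53.25048257  87.        ] board [512.26447311  17.95578919  12.        ] [510.42427079 -57.2359445   12.        ] [397.57910046  18.17697938  12.        ]
[[-0.001  0.266  0.964]
 [-0.001  0.964 -0.266]
 [-1.    -0.001 -0.   ]]
```

Sizes agree with the spec (lid 113, mug 65, board 75×115 mm). I'll go to the bowl first, aligning tool y with world y and tool z with world x.

Emit:
carry_out(
  deltas=[
    [-1,0,-24,53,0,0,0],
    [-1,0,-48,106,-5,0,0],
    [-1,0,-72,160,-10,0,0],
    [-1,0,-96,213,-15.4,0,0],
    [-1,0,-120,266,-15.4,0,0],
  ],
  newtons=60,
)

```text
time_s: 0.72
eef_pos: [365.2, 318.3, 208.6]
ee_rot: [0.707, -0.0, 0.707, 0.0]
force: [-0.4, 0.9, -1.0]
grip_width: 0.996
```

Run:
```python
from h import *
s=ctrl.sense();print(s['eef_pos'],rot(s['ee_rot']).round(3),s['joints'].round(2),s['time_s'])
```

```text
[365.15942158 318.34715543 208.56948505] [[-0.    -0.001  1.   ]
 [-0.     1.     0.001]
 [-1.    -0.    -0.   ]] [ 0.47  0.22  1.62  0.    1.3  -1.1 ] 0.725
```

Emit:
carry_out(
  deltas=[
    [-1,0,-35,42,0,0,0],
    [-1,0,-70,84,0,0,0],
    [-1,0,-105,126,0,0,0],
    [-1,0,-140,168,0,0,0],
    [-1,0,-175,210,0,0,0],
  ],
)

```text
time_s: 1.35
eef_pos: [575.1, 143.5, 208.4]
ee_rot: [0.707, 0.0, 0.707, -0.0]
force: [0.7, 0.9, 0.5]
grip_width: 1.001
```

Emit:
carry_out(
  deltas=[
    [-1,0,-38,47,0,0,0],
    [-1,30,-38,47,0,0,0],
    [-1,60,-38,47,0,0,0],
    [-1,60,-38,47,0,0,0],
    [-1,60,-38,47,0,0,0],
  ],
)

```text
time_s: 1.98
eef_pos: [621.5, 106.9, 150.1]
ee_rot: [0.708, -0.0, 0.706, 0.0]
force: [-0.5, 0.2, 0.4]
grip_width: 0.996
```

Run:
```python
from h import *
s=ctrl.sense();im=viewer.capture('wrist');cv2.imwrite('pics/w1.png',im[:,:,::-1])
T=wristT(s);print(s['eef_pos'],s['time_s'])
# predicted pixels of bowl rim circle & cork
c=viewer.calibration('wrist');o=im[:,:,::-1].copy()
for (x,y,z,r,col) in((621.2,106.6,54,32,(0,0,255)),(624.5,103.6,12,52,(255,0,0))):
    a=np.linspace(0,6.28,60);p=np.c_[x+r*np.cos(a),y+r*np.sin(a),0*a+z]
    q=(p-T[:3,3])@T[:3,:3];uv=np.c_[q[:,0]/q[:,2]*c['fx']+c['cx'],q[:,1]/q[:,2]*c['fy']+c['cy']]
    cv2.polylines(o,[uv.round().astype(np.int32)],True,col,1)
cv2.imwrite('pics/w1o.png',o)
```

```text
[621.49230964 106.94162548 150.05682318] 1.975
```

View pics/w1o.png

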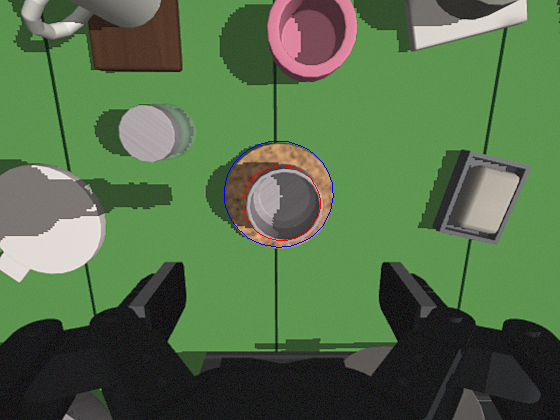

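Projected outlines match the wrist image: cork is exact and the bowl rim is within about 1 mm. Descending and gripping.

Emit:
carry_out(
  deltas=[
    [-1,45,0,1,0,0,0],
    [-1,90,0,1,0,0,0],
    [-1,118,0,1,0,0,0],
    [-1,128,0,1,0,0,0],
    [-1,128,0,1,0,0,0],
  ],
  newtons=40,
)

```text
time_s: 2.65
eef_pos: [622.6, 106.9, 21.7]
ee_rot: [0.708, -0.0, 0.707, 0.0]
force: [-0.2, 0.4, 0.4]
grip_width: 1.001
```

Emit:
carry_out(
  deltas=[
    [0.2,0,0,0,0,0,0],
    [0.6,0,0,0,0,0,0],
    [1,0,0,0,0,0,0],
    [1,0,0,0,0,0,0],
    [1,0,0,0,0,0,0],
  ],
)

```text
time_s: 3.28
eef_pos: [623.0, 106.9, 23.4]
ee_rot: [0.708, -0.0, 0.706, 0.0]
force: [-4.5, 0.4, 10.4]
grip_width: 0.717
```

Emit:
carry_out(
  deltas=[
    [1,-30,0,0,0,0,0],
    [1,-70,0,0,0,0,0],
    [1,-110,0,0,0,0,0],
    [1,-110,-25,3,0,0,0],
    [1,-110,-60,8,0,0,0],
  ],
)

```text
time_s: 3.9
eef_pos: [630.2, 46.8, 132.1]
ee_rot: [0.708, -0.001, 0.706, 0.0]
force: [0.1, -1.2, -1.5]
grip_width: 0.709
```

Run:
```python
from h import *
s=ctrl.sense();im=viewer.capture('wrist');cv2.imwrite('pics/w2.png',im[:,:,::-1]);print(s['eef_pos'],s['force'],s['grip_width'])
```

```text
[630.24758898  46.76614941 132.06879047] [ 0.12259007 -1.18289541 -1.52942087] 0.7091968081183406
```

View pics/w2.png

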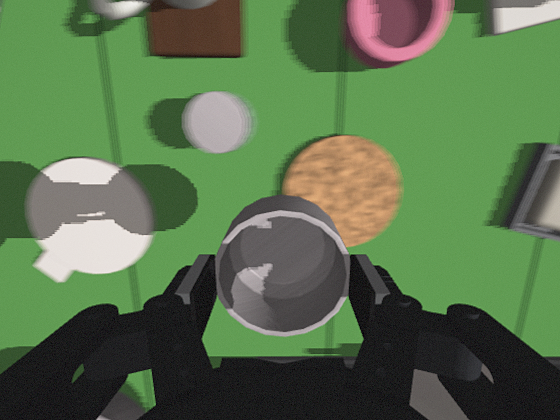

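Bowl is held upright. On to the lid.

Emit:
carry_out(
  deltas=[
    [1,0,-50,6,0,0,0],
    [1,0,-105,12,0,0,0],
    [1,0,-155,18,0,0,0],
    [1,0,-174,20,0,0,0],
    [1,40,-174,20,0,0,0],
  ],
)

```text
time_s: 4.58
eef_pos: [651.8, -129.0, 93.5]
ee_rot: [0.71, -0.0, 0.705, -0.002]
force: [0.1, 0.2, -2.0]
grip_width: 0.71
```

Emit:
carry_out(
  deltas=[
    [1,35,0,0,0,0,0],
    [1,55,0,0,0,0,0],
    [1,65,0,0,0,0,0],
    [1,69,0,0,0,0,0],
    [1,69,0,0,0,0,0],
  ],
)

```text
time_s: 5.2
eef_pos: [650.8, -127.1, 23.7]
ee_rot: [0.708, -0.0, 0.706, -0.0]
force: [-1.7, 0.1, 4.2]
grip_width: 0.713
```

Emit:
carry_out(
  deltas=[
    [0.3,0,0,0,0,0,0],
    [-0.2,0,0,0,0,0,0],
    [-1,0,0,0,0,0,0],
    [-1,0,0,0,0,0,0],
    [-1,-30,0,0,0,0,0],
  ],
)

```text
time_s: 5.82
eef_pos: [648.8, -126.8, 49.9]
ee_rot: [0.706, 0.001, 0.709, 0.001]
force: [0.3, -1.0, 0.2]
grip_width: 1.002
```

Emit:
carry_out(
  deltas=[
    [-1,-50,0,0,0,0,0],
    [-1,-98,0,0,0,0,0],
    [-1,-98,53,-29,0,0,0],
    [-1,-98,106,-58,0,0,0],
    [-1,-98,160,-87,0,0,0],
  ],
)

```text
time_s: 6.45
eef_pos: [562.0, 34.2, 149.9]
ee_rot: [0.707, 0.0, 0.707, -0.0]
force: [1.3, 0.9, -0.1]
grip_width: 1.001
```

Emit:
carry_out(
  deltas=[
    [-1,0,53,-29,0,0,0],
    [-1,0,106,-58,0,0,0],
    [-1,0,160,-87,0,0,0],
    [-1,0,216,-118,0,0,0],
    [-1,0,216,-118,0,0,0],
  ],
)

```text
time_s: 7.08
eef_pos: [443.2, 251.6, 150.0]
ee_rot: [0.707, -0.002, 0.707, 0.002]
force: [0.6, -1.2, 0.4]
grip_width: 0.998
```

```bash
cat > ov.py <<'E'
from h import *
def ov(name,circs):
    s=ctrl.sense();im=viewer.capture('wrist');T=wristT(s);print(s['eef_pos'].round(1),s['time_s'],s['joints'].round(2))
    c=viewer.calibration('wrist');o=im[:,:,::-1].copy()
    for (x,y,z,r,col) in circs:
        a=np.linspace(0,6.28,60);p=np.c_[x+r*np.cos(a),y+r*np.sin(a),0*a+z]
        q=(p-T[:3,3])@T[:3,:3];uv=np.c_[q[:,0]/q[:,2]*c['fx']+c['cx'],q[:,1]/q[:,2]*c['fy']+c['cy']]
        cv2.polylines(o,[uv.round().astype(np.int32)],True,col,1)
    cv2.imwrite(f'pics/{name}.png',o)
E
python3 -c "
from ov import *
ov('w3',[(445.4,248.6,64,33,(0,0,255)),(440,252.4,12,47,(255,0,0))])"
```

```text
[443.2 251.6 150. ] 7.075 [ 0.29  0.33  1.63  0.    1.18 -1.29]
```

View pics/w3.png

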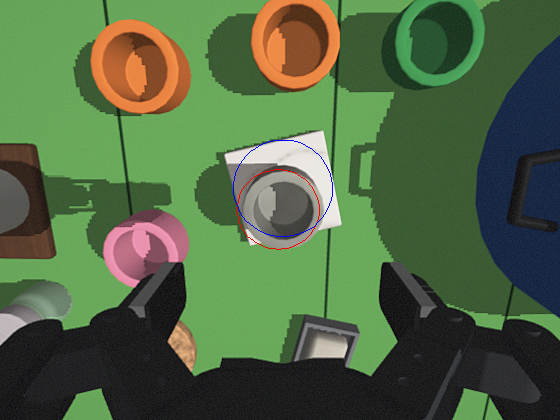

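Emit:
carry_out(
  deltas=[
    [-1,40,1.5,0,0,0,0],
    [-1,85,1.5,0,0,0,0],
    [-1,113,1.5,0,0,0,0],
    [-1,123,1.5,0,0,0,0],
    [-1,123,1.5,0,0,0,0],
  ],
  newtons=70,
)

```text
time_s: 7.75
eef_pos: [445.7, 249.7, 26.9]
ee_rot: [0.707, 0.0, 0.707, -0.0]
force: [0.8, -0.3, 0.4]
grip_width: 1.0
```

Emit:
carry_out(
  deltas=[
    [0.2,0,0,0,0,0,0],
    [0.6,0,0,0,0,0,0],
    [1,0,0,0,0,0,0],
    [1,0,0,0,0,0,0],
    [1,0,0,0,0,0,0],
  ],
)

```text
time_s: 8.38
eef_pos: [446.2, 250.7, 29.2]
ee_rot: [0.708, 0.0, 0.706, 0.0]
force: [-4.9, -0.9, 15.1]
grip_width: 0.731
```

Emit:
carry_out(
  deltas=[
    [1,-30,0,0,0,0,0],
    [1,-60,0,0,0,0,0],
    [1,-100,0,0,0,0,0],
    [1,-110,0,0,0,0,0],
    [1,-110,0,0,0,0,0],
  ],
)

```text
time_s: 9.0
eef_pos: [444.7, 250.2, 136.2]
ee_rot: [0.707, -0.0, 0.707, -0.0]
force: [-0.7, 1.0, -6.4]
grip_width: 0.729
```

```bash
python3 -c "
from ov import *
ov('w4',[])"
```

```text
[444.7 250.2 136.2] 9.0 [ 0.28  0.35  1.64 -0.    1.15 -1.29]
```

View pics/w4.png

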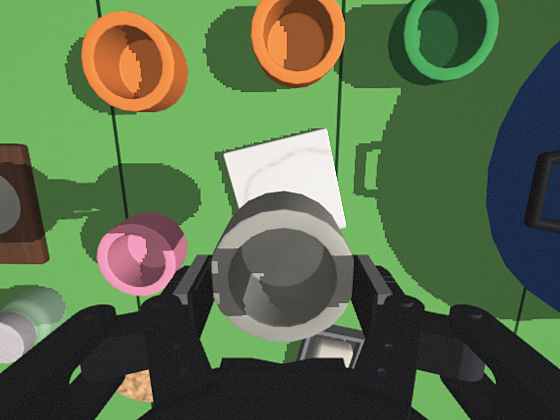

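Mortar is held well, maybe 2–3 mm toward −x in the grip. Now to the cork.

Emit:
carry_out(
  deltas=[
    [1,0,-35,43,0,0,0],
    [1,0,-73,90,0,0,0],
    [1,0,-110,136,0,0,0],
    [1,0,-140,174,0,0,0],
    [1,0,-146.5,181,0,0,0],
  ],
)

```text
time_s: 9.68
eef_pos: [626.8, 101.4, 133.7]
ee_rot: [0.706, 0.001, 0.708, -0.001]
force: [-0.8, -0.2, -6.4]
grip_width: 0.726
```

Emit:
carry_out(
  deltas=[
    [1,40,0,0,0,0,0],
    [1,75,0,0,0,0,0],
    [1,98,0,0,0,0,0],
    [1,107,0,0,0,0,0],
    [1,109,0,0,0,0,0],
  ],
)

```text
time_s: 10.3
eef_pos: [625.1, 104.5, 30.0]
ee_rot: [0.706, -0.0, 0.708, 0.0]
force: [-16.3, -0.2, 27.6]
grip_width: 0.729
```

Emit:
carry_out(
  deltas=[
    [1,0,0,0,0,0,0],
    [0.2,0,0,0,0,0,0],
    [-1,0,0,0,0,0,0],
    [-1,0,0,0,0,0,0],
    [-1,-40,0,0,0,0,0],
  ],
)

```text
time_s: 10.92
eef_pos: [624.3, 103.9, 65.3]
ee_rot: [0.705, 0.0, 0.709, 0.0]
force: [0.4, -0.7, -0.5]
grip_width: 1.005
```

Emit:
carry_out(
  deltas=[
    [-1,-50,0,0,0,0,0],
    [-1,-82,0,0,0,0,0],
    [-1,-82,-60,7,0,0,0],
    [-1,-82,-120,14,0,0,0],
    [-1,-82,-180,21,0,0,0],
  ],
)

```text
time_s: 11.55
eef_pos: [647.1, -77.9, 149.7]
ee_rot: [0.707, -0.0, 0.707, 0.0]
force: [0.2, -0.6, 0.1]
grip_width: 0.997
```

Emit:
carry_out(
  deltas=[
    [-1,0,-45,2.5,0,0,0],
    [-1,0,-50.5,2.5,0,0,0],
    [-1,30,-50.5,2.5,0,0,0],
    [-1,50,-50.5,2.5,0,0,0],
    [-1,60,-50.5,2.5,0,0,0],
  ],
  newtons=40,
)

```text
time_s: 12.18
eef_pos: [649.2, -125.6, 88.6]
ee_rot: [0.707, -0.0, 0.708, 0.001]
force: [0.7, -0.9, -0.0]
grip_width: 1.001
```

Emit:
carry_out(
  deltas=[
    [-1,30,0,0,0,0,0],
    [-1,60,0,0,0,0,0],
    [-1,67,0,0,0,0,0],
    [-1,67,0,0,0,0,0],
    [0.2,67,0,0,0,0,0],
  ],
)

```text
time_s: 12.8
eef_pos: [650.3, -126.8, 24.3]
ee_rot: [0.708, -0.0, 0.706, -0.0]
force: [0.6, 0.3, -0.1]
grip_width: 0.819
```

Emit:
carry_out(
  deltas=[
    [1,0,0,0,0,0,0],
    [1,0,0,0,0,0,0],
    [1,0,0,0,0,0,0],
    [1,0,0,0,0,0,0],
    [1,0,0,0,0,0,0],
  ],
)

```text
time_s: 13.42
eef_pos: [649.3, -126.7, 22.4]
ee_rot: [0.707, 0.0, 0.707, 0.0]
force: [-0.3, -1.3, -2.0]
grip_width: 0.047
```

Emit:
carry_out(
  deltas=[
    [1,-30,0,0,0,0,0],
    [1,-70,0,0,0,0,0],
    [1,-120,0,0,0,0,0],
    [1,-128,0,0,0,0,0],
    [1,-128,0,0,0,0,0],
  ],
)

```text
time_s: 14.05
eef_pos: [649.3, -126.6, 150.1]
ee_rot: [0.707, 0.0, 0.707, 0.0]
force: [-0.2, 0.4, -1.6]
grip_width: 0.042
```

```bash
python3 -c "
from ov import *
ov('w5',[(624.5,103.6,12,52,(255,0,0)),(624.5,103.6,64,33,(0,0,255))])"
```

```text
[ 649.3 -126.6  150.1] 14.05 [-0.37  0.66  1.11 -0.    1.37 -1.94]
```

View pics/w5.png

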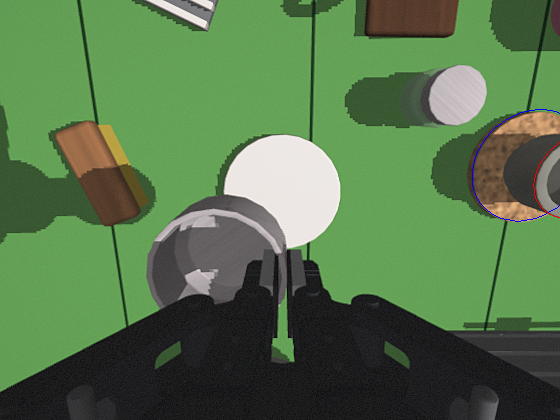

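The bowl had slid about 30 mm on the lid, so I pinched its +y wall (opening 0.042 ≈ 3 mm). It hangs level, with its centre at TCP y−30. I can place it this way: put the TCP at tile centre +30 in y and open only a little.

Emit:
carry_out(
  deltas=[
    [1,0,25,-13,0,0,0],
    [1,0,75,-38,0,0,0],
    [1,0,125,-64,0,0,0],
    [1,0,175,-90,0,0,0],
    [1,0,225,-115,0,0,0],
  ],
)

```text
time_s: 14.72
eef_pos: [532.6, 99.8, 148.9]
ee_rot: [0.706, 0.0, 0.708, -0.0]
force: [0.7, 0.3, -1.5]
grip_width: 0.045
```

Emit:
carry_out(
  deltas=[
    [1,0,50,-26,0,0,0],
    [1,0,100,-52,0,0,0],
    [1,0,150,-78,0,0,0],
    [1,0,178,-92,0,0,0],
    [1,0,184,-94.5,0,0,0],
  ],
)

```text
time_s: 15.35
eef_pos: [438.5, 283.4, 149.2]
ee_rot: [0.706, -0.001, 0.708, 0.001]
force: [0.0, 0.1, -0.8]
grip_width: 0.047
```

Emit:
carry_out(
  deltas=[
    [1,0,0,0,0,0,0],
    [1,25,0,0,0,0,0],
    [1,50,0,0,0,0,0],
    [1,60,0,0,0,0,0],
    [1,60,0,0,0,0,0],
  ],
)

```text
time_s: 15.98
eef_pos: [440.2, 281.6, 90.4]
ee_rot: [0.707, 0.0, 0.707, -0.001]
force: [-0.3, -0.6, -1.0]
grip_width: 0.044
```

```bash
python3 -c "
from ov import *
ov('w6',[(440,252.4,12,47,(255,0,0)),(440,252.4,54+68,32,(0,0,255))])"
```

```text
[440.2 281.6  90.4] 15.975 [ 0.34  0.43  1.66 -0.    1.05 -1.22]
```

View pics/w6.png

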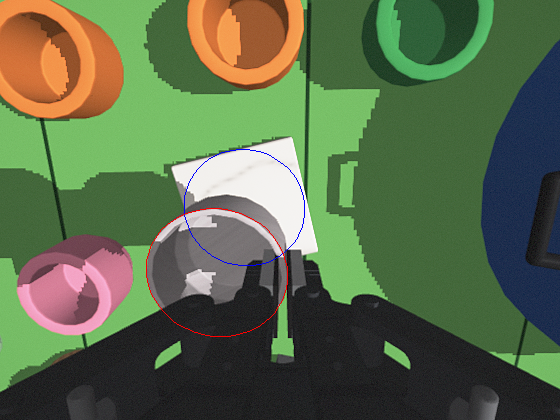

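Rim and tile overlays agree. Lowering and opening only slightly.

Emit:
carry_out(
  deltas=[
    [1,30,0,0,0,0,0],
    [1,52,0,0,0,0,0],
    [1,63,0,0,0,0,0],
    [1,67,0,0,0,0,0],
    [1,67,0,0,0,0,0],
  ],
)

```text
time_s: 16.65
eef_pos: [440.5, 282.5, 24.3]
ee_rot: [0.707, 0.0, 0.707, 0.0]
force: [-1.2, 0.0, -1.3]
grip_width: 0.05
```

Emit:
carry_out(
  deltas=[
    [0.8,0,0,0,0,0,0],
    [0.65,0,0,0,0,0,0],
    [0.65,0,0,0,0,0,0],
    [0.65,0,0,0,0,0,0],
    [0.65,0,0,0,0,0,0],
  ],
)

```text
time_s: 17.27
eef_pos: [440.0, 282.3, 23.7]
ee_rot: [0.707, 0.0, 0.707, -0.0]
force: [-0.1, 0.4, -0.0]
grip_width: 0.174
```

Emit:
carry_out(
  deltas=[
    [0.65,-15,0,0,0,0,0],
    [0.65,-50,0,0,0,0,0],
    [0.65,-100,0,0,0,0,0],
    [-1,-140,0,0,0,0,0],
    [-1,-140,0,-30,0,0,0],
  ],
)

```text
time_s: 17.9
eef_pos: [412.0, 282.7, 167.6]
ee_rot: [0.71, 0.001, 0.705, 0.001]
force: [-0.7, 0.5, -1.3]
grip_width: 0.596
```

```bash
python3 -c "
from ov import *
ov('w7',[(440,252.4,12,47,(255,0,0)),(440,252.4,54,32,(0,0,255))])
im=viewer.capture('top');cv2.imwrite('pics/t2.png',cv2.resize(im[130:270,155:430,::-1],None,fx=2.9,fy=2.9,interpolation=cv2.INTER_CUBIC))
a=cv2.imread('pics/w7.png');b=cv2.imread('pics/t2.png');b=cv2.resize(b,(560,285))
cv2.imwrite('pics/c7.png',cv2.resize(np.vstack([a[60:360],b]),None,fx=1,fy=1))"
```

```text
[412.  282.7 167.6] 17.9 [ 0.37  0.29  1.64 -0.    1.2  -1.2 ]
```

View pics/c7.png

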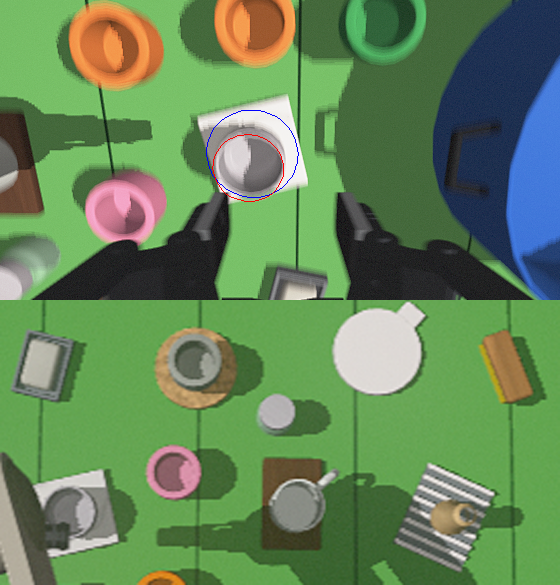

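Bowl sits centred on the tile and mortar on the cork. Both overlays show the same small shift, which comes from arm motion. Now the mug, turning the jaws 50° so they close across the handle direction.

Emit:
carry_out(
  deltas=[
    [-1,0,-60,8,10,0,0],
    [-1,0,-120,16,20,0,0],
    [-1,0,-180,24,30,0,0],
    [-1,0,-240,32,40,0,0],
    [-1,0,-302,38,50,0,0],
  ],
)

```text
time_s: 18.62
eef_pos: [448.4, -21.9, 164.4]
ee_rot: [0.64, 0.301, 0.64, -0.301]
force: [0.7, -0.2, 0.0]
grip_width: 1.004
```

Emit:
carry_out(
  deltas=[
    [-1,0,0,0,0,0,0],
    [-1,0,0,0,0,0,0],
    [-1,0,0,0,0,0,0],
    [-1,0,0,0,0,0,0],
    [-1,0,0,0,0,0,0],
  ],
)

```text
time_s: 19.25
eef_pos: [448.0, -19.1, 163.7]
ee_rot: [0.641, 0.298, 0.641, -0.298]
force: [-0.2, 0.9, 0.0]
grip_width: 0.999
```

```bash
python3 -c "
from ov import *
ov('w8',[(448.1,-20.5,87,31,(0,0,255)),(454.1,-19.8,12,37,(255,0,0)),(439.2,-212.5,12,45,(255,0,0))])"
```

```text
[448.  -19.1 163.7] 19.25 [-0.3   0.19  1.78 -0.    1.17 -1.  ]
```

View pics/w8.png

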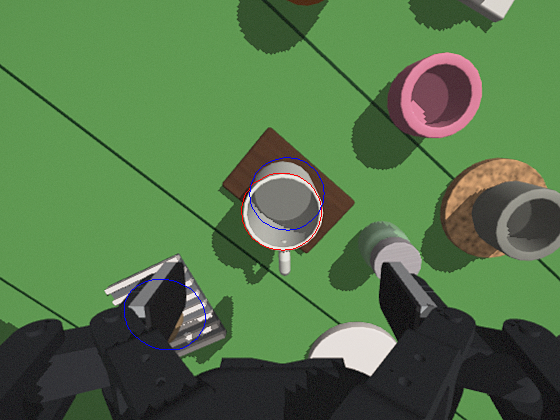

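Rim overlay matches and the handle points straight along tool +z, so the jaw direction is right.

Emit:
carry_out(
  deltas=[
    [-1,40,0,0,0,0,0],
    [-1,85,0,0,0,0,0],
    [-1,115,0,0,0,0,0],
    [-1,125,0,0,0,0,0],
    [-1,125,0,0,0,0,0],
  ],
  newtons=40,
)

```text
time_s: 19.92
eef_pos: [448.2, -19.7, 39.0]
ee_rot: [0.641, 0.299, 0.641, -0.299]
force: [-0.1, 0.7, 0.5]
grip_width: 0.998
```

Emit:
carry_out(
  deltas=[
    [0.2,0,0,0,0,0,0],
    [0.6,0,0,0,0,0,0],
    [1,0,0,0,0,0,0],
    [1,0,0,0,0,0,0],
    [1,0,0,0,0,0,0],
  ],
)

```text
time_s: 20.55
eef_pos: [448.9, -19.9, 40.0]
ee_rot: [0.642, 0.299, 0.64, -0.299]
force: [-0.7, 0.4, 6.0]
grip_width: 0.698
```

Emit:
carry_out(
  deltas=[
    [1,-30,0,0,0,0,0],
    [1,-70,0,0,0,0,0],
    [1,-110,0,0,0,0,0],
    [1,-120,0,0,0,0,0],
    [1,-120,0,0,0,0,0],
  ],
)

```text
time_s: 21.18
eef_pos: [447.9, -19.6, 158.5]
ee_rot: [0.641, 0.299, 0.641, -0.299]
force: [-0.8, 0.8, -1.2]
grip_width: 0.7
```

Emit:
carry_out(
  deltas=[
    [1,0,15,37,0,0,0],
    [1,0,36,90,0,0,0],
    [1,0,57,143,0,0,0],
    [1,0,78,195,0,0,0],
    [1,0,85,212,0,0,0],
  ],
)

```text
time_s: 21.8
eef_pos: [650.3, -128.7, 155.0]
ee_rot: [0.639, 0.299, 0.642, -0.299]
force: [-0.4, 0.1, -2.2]
grip_width: 0.699
```

Emit:
carry_out(
  deltas=[
    [1,40,0,0,0,0,0],
    [1,80,0,0,0,0,0],
    [1,105,0,0,0,0,0],
    [1,116,0,0,0,0,0],
    [1,119,0,0,0,0,0],
  ],
)

```text
time_s: 22.42
eef_pos: [649.1, -127.3, 40.0]
ee_rot: [0.641, 0.299, 0.641, -0.299]
force: [-9.2, 2.7, 17.1]
grip_width: 0.696
```

Emit:
carry_out(
  deltas=[
    [1,0,0,0,0,0,0],
    [1,0,0,0,0,0,0],
    [0.2,0,0,0,0,0,0],
    [-0.2,0,0,0,0,0,0],
    [-1,0,0,0,0,0,0],
  ],
)

```text
time_s: 23.05
eef_pos: [649.6, -127.5, 39.6]
ee_rot: [0.641, 0.299, 0.641, -0.299]
force: [-0.7, -0.1, 0.1]
grip_width: 0.888
```

Emit:
carry_out(
  deltas=[
    [-1,0,0,0,0,0,0],
    [-1,-15,0,0,0,0,0],
    [-1,-50,0,0,0,0,0],
    [-1,-100,0,0,0,0,0],
    [-1,-140,0,0,0,0,0],
  ],
)

```text
time_s: 23.68
eef_pos: [649.7, -127.6, 183.0]
ee_rot: [0.642, 0.299, 0.64, -0.299]
force: [-0.1, -0.3, -0.1]
grip_width: 0.999
```

```bash
python3 -c "
from ov import *
ov('w9',[(650,-127.4,87,31,(0,0,255)),(650,-127.4,12,56,(255,0,0))])"
```

```text
[ 649.7 -127.6  183. ] 23.675 [-0.37  0.64  1.07  0.    1.43 -1.07]
```

View pics/w9.png

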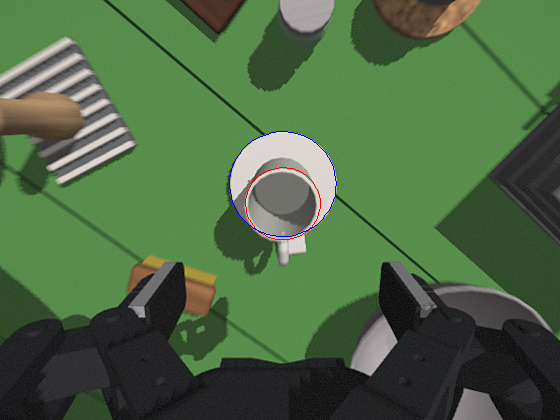

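Mug stands centred on the lid. Next is the pestle.

Emit:
carry_out(
  deltas=[
    [-1,0,-50,-17,0,0,0],
    [-1,0,-105,-36,0,0,0],
    [-1,0,-160,-55,0,0,0],
    [-1,0,-205,-71,0,0,0],
    [-1,0,-212,-74,0,0,0],
  ],
  newtons=40,
)

```text
time_s: 24.35
eef_pos: [437.9, -207.9, 180.8]
ee_rot: [0.641, 0.299, 0.64, -0.3]
force: [0.3, 0.3, 0.4]
grip_width: 0.999
```

Emit:
carry_out(
  deltas=[
    [-1,0,0,0,0,0,0],
    [-1,0,0,0,0,0,0],
    [-1,0,0,0,0,0,0],
    [-1,0,0,0,0,0,0],
    [-1,0,0,0,0,0,0],
  ],
)

```text
time_s: 24.98
eef_pos: [439.6, -206.9, 179.6]
ee_rot: [0.641, 0.299, 0.641, -0.299]
force: [0.1, 0.5, -0.2]
grip_width: 1.004
```

```bash
python3 -c "
from ov import *
ov('w10',[(440,-207.5,100,14,(0,0,255)),(440,-207.5,34,22,(0,255,255)),(439.2,-212.5,12,45,(255,0,0))])"
```

```text
[ 439.6 -206.9  179.6] 24.975 [-0.68  0.25  1.66 -0.    1.23 -1.38]
```

View pics/w10.png

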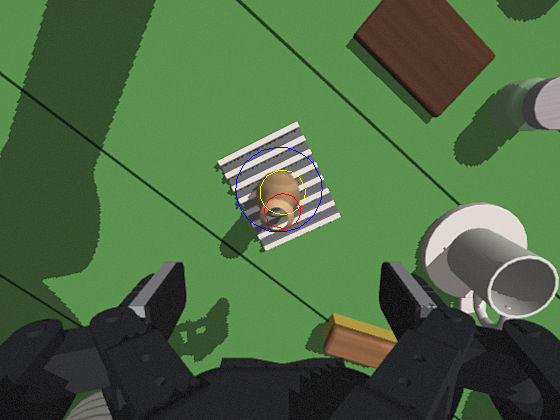

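Overlays match within about 1 mm.

Emit:
carry_out(
  deltas=[
    [-1,40,0,0,0,0,0],
    [-1,80,-1,0,0,0,0],
    [-1,110,-1,0,0,0,0],
    [-1,121,-1,0,0,0,0],
    [-1,121,-1,0,0,0,0],
  ],
)

```text
time_s: 25.65
eef_pos: [438.8, -207.8, 58.9]
ee_rot: [0.641, 0.299, 0.641, -0.299]
force: [0.9, 0.1, 0.2]
grip_width: 1.001
```

Emit:
carry_out(
  deltas=[
    [0,0,0,0,0,0,0],
    [0.1,0,0,0,0,0,0],
    [0.25,0,0,0,0,0,0],
    [0.5,0,0,0,0,0,0],
    [1,0,0,0,0,0,0],
  ],
)

```text
time_s: 26.28
eef_pos: [438.8, -208.1, 59.2]
ee_rot: [0.641, 0.299, 0.641, -0.299]
force: [-1.3, -1.8, 5.8]
grip_width: 0.313
```

Emit:
carry_out(
  deltas=[
    [1,0,0,0,0,0,0],
    [1,0,0,0,0,0,0],
    [1,0,0,0,0,0,0],
    [1,-30,0,0,0,0,0],
    [1,-70,0,0,0,0,0],
  ],
)

```text
time_s: 26.9
eef_pos: [438.1, -207.1, 128.7]
ee_rot: [0.64, 0.299, 0.642, -0.299]
force: [1.1, -0.7, -1.7]
grip_width: 0.307
```

```bash
python3 -c "
from ov import *
ov('w11',[])"
```

```text
[ 438.1 -207.1  128.7] 26.9 [-0.68  0.31  1.73  0.    1.11 -1.38]
```

View pics/w11.png

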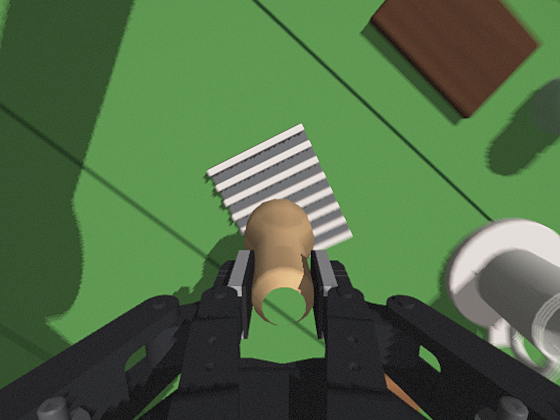

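Pestle held upright. On to the board.

Emit:
carry_out(
  deltas=[
    [1,0,20,-20,0,0,0],
    [1,0,55,-56,0,0,0],
    [1,0,95,-97,0,0,0],
    [1,0,125,-127,0,0,0],
    [1,0,132.5,-134.5,0,0,0],
  ],
)

```text
time_s: 27.58
eef_pos: [453.4, -17.4, 128.4]
ee_rot: [0.641, 0.298, 0.642, -0.298]
force: [-0.1, -0.9, -1.5]
grip_width: 0.308
```

Emit:
carry_out(
  deltas=[
    [1,0,0,0,0,0,0],
    [1,35,0,0,0,0,0],
    [1,57,0,0,0,0,0],
    [1,67,0,0,0,0,0],
    [1,69,0,0,0,0,0],
  ],
)

```text
time_s: 28.2
eef_pos: [453.8, -20.2, 59.6]
ee_rot: [0.641, 0.299, 0.641, -0.299]
force: [-0.4, -0.2, -1.2]
grip_width: 0.31
```

Emit:
carry_out(
  deltas=[
    [1,0,0,0,0,0,0],
    [0.3,0,0,0,0,0,0],
    [0,0,0,0,0,0,0],
    [-0.5,0,0,0,0,0,0],
    [-1,0,0,0,0,0,0],
  ],
)

```text
time_s: 28.82
eef_pos: [453.8, -19.5, 59.8]
ee_rot: [0.641, 0.299, 0.641, -0.299]
force: [0.2, -0.1, -0.7]
grip_width: 0.903
```

Emit:
carry_out(
  deltas=[
    [-1,0,0,0,0,0,0],
    [-1,-20,0,0,0,0,0],
    [-1,-60,0,0,0,0,0],
    [-1,-110,0,0,0,0,0],
    [-1,-120,0,0,0,0,0],
  ],
)

```text
time_s: 29.45
eef_pos: [454.9, -19.8, 182.5]
ee_rot: [0.643, 0.299, 0.639, -0.299]
force: [0.7, -1.0, -0.7]
grip_width: 0.998
```

```bash
python3 -c "
from ov import *
ov('w12',[(454.1,-19.8,12,37.5,(255,0,0)),(454.1,-19.8,100,14,(0,0,255)),(650,-127.4,87,31,(0,0,255))])"
```

```text
[454.9 -19.8 182.5] 29.45 [-0.3   0.18  1.74  0.    1.22 -1.  ]
```

View pics/w12.png

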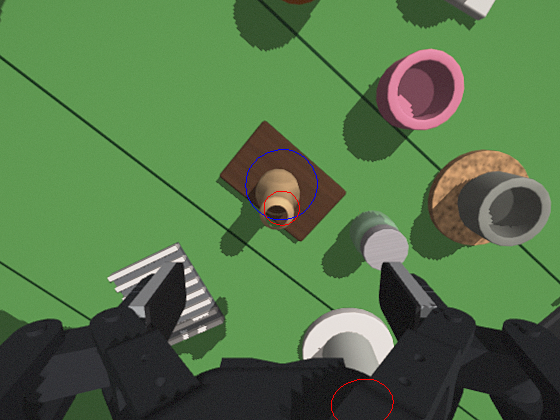

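Pestle stands centred on the board, within about 2 mm. Fetching the mug.

Emit:
carry_out(
  deltas=[
    [-1,0,22,56,0,0,0],
    [-1,0,44,112,0,0,0],
    [-1,0,65,167,0,0,0],
    [-1,0,81,208.5,0,0,0],
    [-1,0,81,208.5,0,0,0],
  ],
  newtons=40,
)

```text
time_s: 30.12
eef_pos: [650.4, -128.4, 175.8]
ee_rot: [0.639, 0.299, 0.642, -0.299]
force: [0.1, 0.5, 0.2]
grip_width: 0.999
```

Emit:
carry_out(
  deltas=[
    [-1,0,0,0,0,0,0],
    [-1,45,0,0,0,0,0],
    [-1,90,0,0,0,0,0],
    [-1,128,0,0,0,0,0],
    [-1,140,0,0,0,0,0],
  ],
)

```text
time_s: 30.75
eef_pos: [648.1, -126.1, 37.9]
ee_rot: [0.64, 0.299, 0.642, -0.299]
force: [-0.3, 0.1, 0.0]
grip_width: 1.006
```

Emit:
carry_out(
  deltas=[
    [-1,0,0,0,0,0,0],
    [0.2,0,0,0,0,0,0],
    [0.6,0,0,0,0,0,0],
    [1,0,0,0,0,0,0],
    [1,0,0,0,0,0,0],
  ],
)

```text
time_s: 31.38
eef_pos: [650.4, -127.4, 41.7]
ee_rot: [0.642, 0.299, 0.64, -0.299]
force: [-2.1, -0.5, 6.5]
grip_width: 0.695
```

Emit:
carry_out(
  deltas=[
    [1,0,0,0,0,0,0],
    [1,-30,0,0,0,0,0],
    [1,-70,0,0,0,0,0],
    [1,-110,0,0,0,0,0],
    [1,-120,0,0,0,0,0],
  ],
)

```text
time_s: 32.0
eef_pos: [650.8, -127.5, 163.0]
ee_rot: [0.643, 0.299, 0.639, -0.299]
force: [0.8, 0.0, -1.6]
grip_width: 0.695
```

Emit:
carry_out(
  deltas=[
    [1,0,-40,-13,0,0,0],
    [1,0,-95,-31,0,0,0],
    [1,0,-150,-49,0,0,0],
    [1,0,-200,-65,0,0,0],
    [1,0,-216,-70,0,0,0],
  ],
)

```text
time_s: 32.62
eef_pos: [437.1, -212.7, 159.1]
ee_rot: [0.64, 0.3, 0.641, -0.299]
force: [0.3, 0.4, -1.6]
grip_width: 0.694
```

Emit:
carry_out(
  deltas=[
    [1,0,0,0,0,0,0],
    [1,50,0,0,0,0,0],
    [1,95,0,0,0,0,0],
    [1,115,0,0,0,0,0],
    [1,119,0,0,0,0,0],
  ],
)

```text
time_s: 33.25
eef_pos: [439.6, -211.3, 40.6]
ee_rot: [0.64, 0.298, 0.642, -0.298]
force: [-16.0, 8.2, 43.4]
grip_width: 0.696
```

Emit:
carry_out(
  deltas=[
    [1,0,0,0,0,0,0],
    [1,0,0,0,0,0,0],
    [0.2,0,0,0,0,0,0],
    [-0.2,0,0,0,0,0,0],
    [-1,0,0,0,0,0,0],
  ],
)

```text
time_s: 33.88
eef_pos: [439.4, -212.4, 40.5]
ee_rot: [0.641, 0.299, 0.641, -0.299]
force: [0.1, -0.3, 0.7]
grip_width: 0.888
```

Emit:
carry_out(
  deltas=[
    [-1,0,0,0,0,0,0],
    [-1,-15,0,0,0,0,0],
    [-1,-50,0,0,0,0,0],
    [-1,-100,0,0,0,0,0],
    [-1,-140,0,0,0,0,0],
  ],
)

```text
time_s: 34.5
eef_pos: [439.4, -212.5, 183.7]
ee_rot: [0.642, 0.299, 0.64, -0.299]
force: [0.7, -0.1, -1.0]
grip_width: 1.0
```

Emit:
carry_out(
  deltas=[
    [-1,-50,0,-40,0,0,0],
    [-1,-60,0,-90,0,0,0],
    [-1,-60,0,-110,0,0,0],
    [-1,-60,0,-110,0,0,0],
    [-1,-60,0,-110,0,0,0],
  ],
)

```text
time_s: 35.12
eef_pos: [369.0, -128.6, 241.1]
ee_rot: [0.641, 0.299, 0.641, -0.299]
force: [0.2, -0.6, -0.3]
grip_width: 1.001
```

```bash
python3 -c "
from ov import *
s=ctrl.sense();print(s['eef_pos'],s['time_s'])
im=viewer.capture('top')[:,:,::-1];im=cv2.resize(im,None,fx=3,fy=3,interpolation=cv2.INTER_CUBIC)
c=viewer.calibration('top');M=rot(c['attitude'])
for x,y,L in ((624.5,103.6,[(12,52),(64,33)]),(440,252.4,[(12,47),(54,32)]),(454.1,-19.8,[(12,37.5),(107,14)]),(439.2,-212.5,[(12,45),(87,31)]),(562.8,3.9,[(60,24)])):
  for z,r in L:
    a=np.linspace(0,6.28,60);p=np.c_[x+r*np.cos(a),y+r*np.sin(a),0*a+z];q=(p-c['xyz'])@M
    uv=np.c_[q[:,0]/q[:,2]*c['fx']+c['cx'],q[:,1]/q[:,2]*c['fy']+c['cy']]*3+1
    cv2.polylines(im,[uv.round().astype(np.int32)],True,(0,0,255) if z>12 else (255,0,0),1)
cv2.imwrite('pics/final.png',im[400:800,480:1275])"
```

```text
[ 368.98582038 -128.63254526  241.05995848] 35.125
```

View pics/final.png

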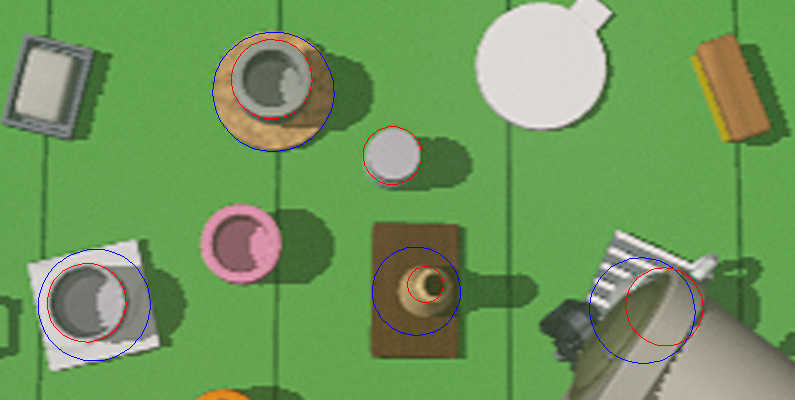

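Mortar, bowl, pestle and jar look right, but the arm hides the mug. I'll move it aside and check numerically.

Emit:
carry_out(
  deltas=[
    [-1,0,30,-36,0,0,0],
    [-1,0,60,-72,0,0,0],
    [-1,0,95,-113,0,0,0],
    [-1,0,128,-153,0,0,0],
    [-1,0,128,-153,0,0,0],
  ],
)

```text
time_s: 35.8
eef_pos: [368.4, 73.7, 240.6]
ee_rot: [0.641, 0.297, 0.642, -0.297]
force: [-0.2, -0.2, 0.1]
grip_width: 1.0
```

```bash
python3 -c "
from ov import *
im=viewer.capture('top');cv2.imwrite('pics/last.png',im[:,:,::-1]);g=cv2.cvtColor(cv2.resize(im,None,fx=3,fy=3,interpolation=cv2.INTER_CUBIC),cv2.COLOR_RGB2GRAY)
c=viewer.calibration('top');M=rot(c['attitude'])
print(ctrl.sense()['eef_pos'])
for n,x,y,z,r in(('mug',439.2,-212.5,87,31),('mortar',624.5,103.6,64,33),('bowl',440,252.4,54,32)):
  q=(np.array([x,y,z])-c['xyz'])@M;u=(q[:2]/q[2]*c['fx']+[c['cx'],c['cy']])*3+1
  R_=r*c['fx']/q[2]*3;o=(u-75).astype(int);w=g[o[1]:o[1]+150,o[0]:o[0]+150]
  h=cv2.HoughCircles(cv2.GaussianBlur(w,(5,5),1),cv2.HOUGH_GRADIENT_ALT,1,5,param1=100,param2=.5,minRadius=int(R_-6),maxRadius=int(R_+4))
  print(n,u.round(),R_.round(1))
  for k in (h[0][:4] if h is not None else []): print('  ',(ray('top',((k[0]+o[0]-1)/3,(k[1]+o[1]-1)/3),z)[0]-[x,y,z]).round(1),k[2])
"
```

```text
[368.61249149  72.08082638 240.52487623]
mug [1144.  706.] 38.8
   [-0.7  1.6  0. ] 37.2013
   [-1.6 18.5  0. ] 36.248245
mortar [751. 479.] 40.1
   [-1.1 -3.8  0. ] 37.516502
   [  2.4 -12.    0. ] 40.195427
bowl [566. 702.] 39.3
   [ 0.2 -3.1  0. ] 37.341778
   [  1.9 -15.3   0. ] 38.335777
```

```bash
python3 -c "
from rig import order
print(order.finish_job())"
```

```text
the job is handed in; nothing more can be done
None
```

All four pieces are on their own stands and the job is handed in at about 36 s of the 136 s allowed. I made two swaps through the tub lid: bowl and mortar first, then mug and pestle.

**Final positions:** in the last top-camera check (circle fit):

| Piece | Stand | Distance from the middle |
|---|---|---|
| Mug | Rack | About 2 mm |
| Mortar | Cork mat | About 4 mm |
| Bowl | Tile | About 3 mm |
| Pestle | Board | About 2–5 mm, from picture overlays rather than a fit |

- **Uprightness:** the mortar, bowl and pestle stood upright in the last picture I viewed. The arm hid the mug there and I had no picture views left, so its placing rests on the numeric fit alone.
- **Second circles:** the fit also gave a weaker second circle for the mug, mortar and bowl, 12–19 mm off. I took these to be shadow edges.
- **Jar:** it matched its starting outline.

**What went wrong:**
- **Bowl slid:** it moved about 30 mm on the lid after I let go, and I don't know why. I then picked it up by one wall and set it on the tile that way.
- **Mug set down firmly:** the wrist force peaked at about 46 N, under the 120 N limit. The mug was between the fingers at the time. I had no separate reading for the 40 N limit on the arm and gripper body.

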